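# Open out the folding washboard

### The job

Push the steel cup along the ledge, upright, until it is out of the space where the washboard's leaf will come down, then flip the green leaf over its spine so that it lies flat on that other side, ribs up. Do all of it by pushing with the fingers: grip and lift nothing (the leaf only swings on its hinge), guide the leaf over rather than flinging it, keep the leaf off the cup, and leave the other things on the ledge where they are.

Things in the scene. Friction and masses are not known exactly. Their poses are not given: they have to be found in the camera images.
- stand: Fixed aluminium washboard stand. Origin on the ledge under the spine's middle; x along the spine, y to the side where the leaf starts, z up; the leaf must end on the -y side. End frames (12 mm thick) at x = +-110 mm: foot 10 mm high, y = +-110 mm; post y = +-15 mm, 74 mm high; arm y = +-42 mm, z = 45-55 mm. Two 9 mm rest bars along x at y = +-35 mm, top at z = 56 mm.
- spine (a point): Middle of the hinge line, 62 mm above the ledge (stand frame 0, 0, 62 mm). The hinge runs along the stand's x. The hinge is stiff (0.24 N m of friction): the leaf stays at any angle where it is left and takes about 3 N at the free edge to move.
- leaf (a joint): Angle of the washboard leaf about the spine, rad: 0 = flat on the stand's +y side, ribs down; 1.57 = upright; 3.14 = flat on the -y side, ribs up (hard stops at both). Starts at 0 to 0.35. Green ribbed plastic plate, about 180 g, 196 mm along the spine, 12 mm thick, mid-plane through the hinge line, from 8 to 155 mm from the hinge.
- leaf_edge (a point): Middle of the leaf's free edge, on its mid-plane, 155 mm from the hinge line; moves with the leaf. With the leaf flat its faces are 56 and 68 mm above the ledge, and it overhangs the rest bar by about 115 mm with nothing under it at the start.
- cup: Loose upright stainless steel cup, no handle, 70 mm high, rim radius 35 mm, narrower below, about 150 g. Origin at the centre of its underside. Starts 120 to 145 mm from the spine on the -y side, where the leaf would land on it. It is out of the leaf's space with its centre over 192 mm from the spine, or over 136 mm along x from the stand's middle.
- bar_holder: Bystander: pale blue ceramic bar holder 115 x 80 x 24 mm with a soap-shaped bar, 33 mm high in all, beyond the far end of the washboard. Origin at the centre of its underside.
- bottle: Bystander: white twist-capped bottle, radius 34 mm, 200 mm high, off to the right at the back. Origin at the centre of its underside.
- mug: Bystander: white ceramic mug, radius 40 mm, 90 mm high, off to the left. Origin at the centre of its underside.
- jar: Bystander: glass jar with a metal cap, radius 35 mm, 90 mm high, off to the left. Origin at the centre of its underside.
- brush: Bystander: wooden scrubbing brush 55 x 130 x 36 mm (long side along its y), lying between the washboard and the dustpan. Origin at the centre of its underside.
- can: Bystander: aluminium can, radius 30 mm, 100 mm high, standing off the far corner of the washboard on the cup's side. Origin at the centre of its underside.
- dustpan: Bystander: grey plastic dustpan lying flat, pan 200 x 190 mm, handle along its +x with an aluminium clamp on it, 75 mm high, 225 mm long from the origin to the handle's end. Origin at the centre of the pan's underside.
Not all that is in view belongs to the job. What is shaped like the cup but blue or red is not meant.

How it is judged:
By the outcome, as a careful person would: the job done as asked, in the order asked, and still so for the second after the job is handed in, with the robot touching nothing.
It also fails if it takes over 64 s, if anything falls off the work surface, if the arm or the gripper's body presses on something with over 40 N, if the wrist force passes 120 N, or if a joint passes its speed limit or range.

### The arm

A 7-joint arm with a two-finger parallel gripper is mounted at the origin on the work surface. World frame = base frame: x ahead of the robot, y to its left, z up, the work surface at z = 0. Lengths are in m, angles in rad, forces in N, time in s.
With the tool pointing down it reaches from about 0.4 to 0.75 m from the base axis. Payload 19.5 kg.
Tool frame: the origin (TCP) lies midway between the tips of the shut fingers; the grasp point (between the pads) lies 19 mm behind it; z points along the fingers, y is the direction in which the jaws open and shut (so a half turn about z gives the same grasp; the last joint's range is limited). The gripper opens to 85 mm and grips with 20 to 120 N. Pads are 22 mm wide; open, the fingers measure 114 mm over their backs; the gripper's body (76 mm by 85 mm) begins 54 mm behind the grasp point. The pads swing forward as they close: fully open they stand 13 mm farther back than shut.
Start: joints at [1.254, 0.707, -0.028, 1.485, 0.022, 0.951, -0.075], TCP at [0.156, -0.553, 0.231] pointing down, gripper open.
Joint ranges: [-2.71, 2.71], [-0.32, 2.16], [-1.57, 1.52], [0, 2.45], [-1.46, 4.6], [0, 2.02], [-2.83, 2.83]. Speed limits (rad/s): [1.89, 1.89, 2.57, 2.57, 3.01, 3.01, 3.01].

### API

Orientations are given as a rotation vector (axis times angle).
In Python, from cell import arm gives the robot as it stands.
- The arm moves only by the tool move_arm, never from a script. Its argument "series" is a list of rows, each an object with "hand": the finger opening in m, from 0 to 0.0854; "dp": the shift along the world's x, y, z in m, a list of three; "rotation": the turn, a rotation vector about the world's x, y, z in rad, a list of three. A call has 1 to 20 rows; each row is the pose to reach, as a shift and turn from the pose commanded when the call began; what a row does not reach only later rows make up. A row lasts 1/12 s, in which the tool goes at most 41.7 mm and 7.16 degrees, less where a joint would pass 70% of its speed; a pose out of reach is approached as far as the arm can. A call with a gripper value outside its range is refused whole. The fingers move at their own pace and stop on an object; the grip force is fixed at half the most. Time passes only in rows, so rows that repeat a pose let the fingers close. It gives the time, the measured TCP pose, the force and the opening at its end, in the units of the state.
- arm.get_state(): the state, without advancing time (a new reading comes with each control period).
- arm.capture(name): name is "side" or "top"; returns a dict with "frame" (400x640x3 uint8, red, green, blue), "fx", "fy", "cx", "cy" (pixels), "rvec" (rotation vector, rad) and "tvec" (3), from world to camera coordinates, as OpenCV has them. Camera axes: x right, y down, z forward; pixel columns grow to the right and rows downward; lengths in m; the calibration is good to about 2 mm. A picture is of the moment at which its call begins. There is no depth.
- arm.job_done(): hands the job in, once; it reports no verdict.
Trained networks look in the newest picture that a camera, given by its name, has taken for a name from the list of things; names that differ only in an ending like _2 or _b are one class to them, and where a whole thing is asked for, a point or a joint stands for the part that bears it (a point fixed in the world has none). Each returns a list of dicts, best first, with "conf" (0 to 1); they miss things now and then, are a little off and sometimes report something else, mostly with a low value. They report only what shows in the picture. A call takes as long as a camera call. They do not tell look-alikes from the thing itself.
- arm.regions_of(label, camera): "pixels" (400x640 bool, what is visible of it) and "bbox" ([left, top, right, bottom] in pixels, round what is visible of it).
The state is a dict: "time": time; "q": joint angles; "qd": joint speeds; "tau": joint torques, N m; "tcp_pos": TCP position; "ee_rot": TCP orientation; "ft_force": force on the tool from outside, world axes, zero at the start; "wrist_torque": the same for the moment, N m; "finger_gap": finger opening in m.
Only numpy, scipy, OpenCV 4.12 (cv2) and the standard library are available. Lean on these libraries where they do the work, as an engineer would, in place of code of your own. Each camera call takes 0.05 s, during which the arm holds its last target. There are 200 camera calls.

## Working session

There is one attempt and no reset: what is moved stays moved. The work goes in short steps, Python scripts to look and compute and a tool call to move; the robot and the scene stay as the last step left them, time stands still between calls to the robot, and variables do not carry over. Pictures are saved under pics/ and viewed, about 8 in all and at most 12, crops included, and the job is handed in when it is done.

Besides the shell and the picture viewer there is one more tool, called after "Call:" in YAML: its name, and indented under it one key for each argument. move_arm: Moves the arm, as the interface text tells. Its arguments: {"type":"object","properties":{"series":{"type":"array","items":{"type":"object","properties":{"hand":{"type":"number"},"dp":{"type":"array","items":{"type":"number"}},"rotation":{"type":"array","items":{"type":"number"}}}}}},"required":["series"]}

```bash
mkdir -p pics; ls; python3 - <<'E'
from cell import arm
import cv2,numpy as np
s=arm.get_state();print(s['time'],s['tcp_pos'],s['ee_rot'],s['finger_gap'])
for c in('side','top'):
    d=arm.capture(c);cv2.imwrite(f'pics/{c}0.png',d['frame'][...,::-1])
    R=cv2.Rodrigues(np.array(d['rvec']))[0];print(c,d['fx'],d['cx'],d['cy'],d['rvec'],d['tvec'],-R.T@np.array(d['tvec']))
    for l in('cup','leaf','stand','can','brush','bar_holder','bottle','mug','jar','dustpan'):
        print(l,[(round(r['conf'],2),list(np.array(r['bbox']).round())) for r in arm.regions_of(l,c)])
E
```

```text
pics
0.0 [ 0.15595604 -0.55317116  0.23083935] [-3.11091830e+00 -4.30077611e-01  2.62087630e-04] 0.08535817210243855
side 447.0804829413583 327.51431844456226 204.39433832101346 [ 0.50804142 -2.62956526  1.34489399] [0.48252224 0.18442634 1.21720287] [0.15432284 0.99782484 0.85378783]
cup [(0.88, [np.float64(410.0), np.float64(180.0), np.float64(430.0), np.float64(207.0)]), (0.72, [np.float64(327.0), np.float64(179.0), np.float64(347.0), np.float64(211.0)]), (0.72, [np.float64(344.0), np.float64(155.0), np.float64(366.0), np.float64(177.0)]), (0.68, [np.float64(380.0), np.float64(176.0), np.float64(398.0), np.float64(208.0)]), (0.6, [np.float64(300.0), np.float64(155.0), np.float64(320.0), np.float64(183.0)])]
leaf [(0.71, [np.float64(275.0), np.float64(205.0), np.float64(359.0), np.float64(243.0)]), (0.18, [np.float64(250.0), np.float64(312.0), np.float64(296.0), np.float64(365.0)])]
stand [(0.59, [np.float64(274.0), np.float64(199.0), np.float64(367.0), np.float64(260.0)]), (0.32, [np.float64(334.0), np.float64(113.0), np.float64(414.0), np.float64(164.0)])]
can [(0.56, [np.float64
[... 1546 characters left out ...]
4(168.0), np.float64(311.0), np.float64(242.0)])]
can [(0.68, [np.float64(335.0), np.float64(122.0), np.float64(353.0), np.float64(151.0)])]
brush [(0.77, [np.float64(398.0), np.float64(215.0), np.float64(440.0), np.float64(238.0)])]
bar_holder [(0.9, [np.float64(263.0), np.float64(119.0), np.float64(300.0), np.float64(161.0)])]
bottle [(0.63, [np.float64(412.0), np.float64(143.0), np.float64(445.0), np.float64(169.0)])]
mug [(0.9, [np.float64(142.0), np.float64(209.0), np.float64(180.0), np.float64(233.0)])]
jar [(0.84, [np.float64(172.0), np.float64(137.0), np.float64(197.0), np.float64(163.0)])]
dustpan [(0.75, [np.float64(448.0), np.float64(133.0), np.float64(522.0), np.float64(239.0)])]
```

```bash
python3 - <<'E'
import cv2
t=cv2.imread('pics/top0.png')[100:300,130:530];cv2.imwrite('pics/t1.png',cv2.resize(t,None,fx=2,fy=2,interpolation=2))
t=cv2.imread('pics/side0.png')[95:295,170:450];cv2.imwrite('pics/s1.png',cv2.resize(t,None,fx=2.8,fy=2.8,interpolation=2))
E
```

```text
(no output)
```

View pics/t1.png

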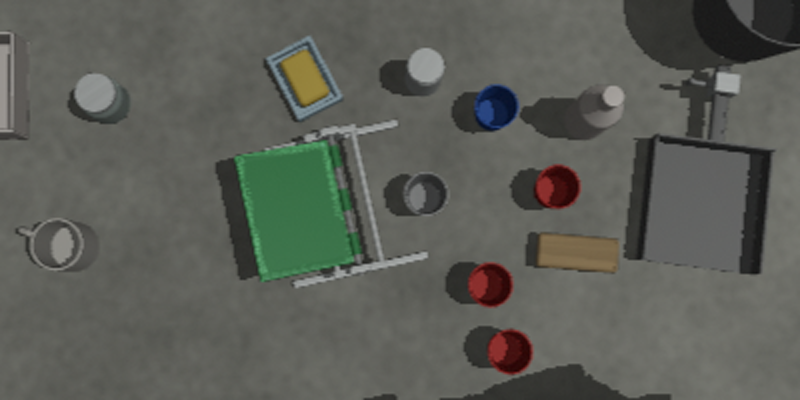

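View pics/s1.png

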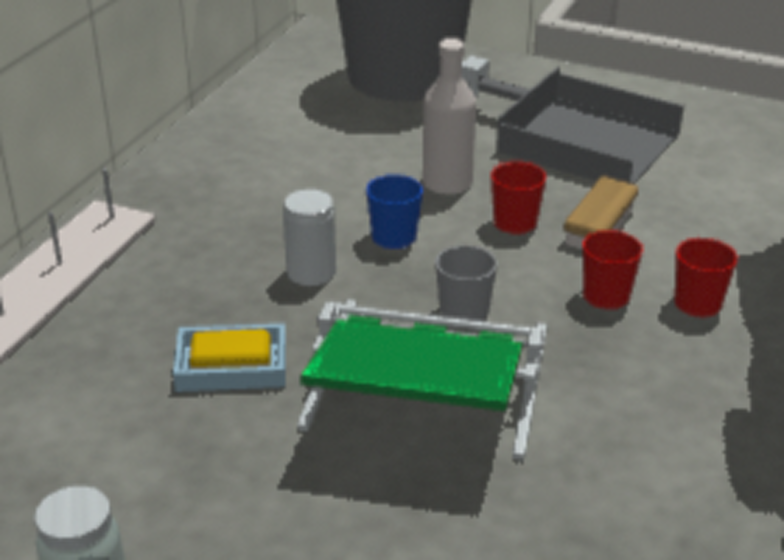

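The top view shows the green leaf at about (295,210) in the crop, on the world +y side, with the spine running roughly along +x (yaw about 0.2). The steel cup is at (425,193), with the blue cup at (495,107) and red cups at (557,187) and (490,285) as look-alikes. The side view agrees and shows the leaf slightly raised. Next I'll fit the poses to the masks.

```bash
cat > h.py <<'E'
from cell import arm
import cv2,numpy as np
from scipy.optimize import minimize
def proj(d,P): return cv2.projectPoints(np.array(P,float).reshape(-1,1,3),np.array(d['rvec'],float),np.array(d['tvec'],float),np.array([[d['fx'],0,d['cx']],[0,d['fy'],d['cy']],[0,0,1.]]),None)[0][:,0]
def hull(d,P):
    m=np.zeros((400,640),np.uint8)
    cv2.fillConvexPoly(m,np.round(cv2.convexHull(proj(d,P).astype(np.float32))*16).astype(np.int32),1,shift=4);return m>0
def S(p,P): # stand -> world, p=(x,y,yaw)
    c,s=np.cos(p[2]),np.sin(p[2]);P=np.atleast_2d(P);return np.c_[p[0]+c*P[:,0]-s*P[:,1],p[1]+s*P[:,0]+c*P[:,1],P[:,2]]
def leaf(p,th):
    return S(p,[(x,r*np.cos(th)-n*np.sin(th),.062+r*np.sin(th)+n*np.cos(th)) for x in(-.098,.098) for r in(.008,.155) for n in(-.006,.006)])
def cyl(x,y,r0,r1,h):
    a=np.linspace(0,6.28,24);return np.r_[np.c_[x+r0*np.cos(a),y+r0*np.sin(a),0*a],np.c_[x+r1*np.cos(a),y+r1*np.sin(a),0*a+h]]
def iou(a,b): return (a&b).sum()/max((a|b).sum(),1)
def fit(f,starts,step):
    best=None
    for x in starts:
        x=np.array(x,float)
        r=minimize(f,x,method='Nelder-Mead',options=dict(initial_simplex=np.vstack([x]+[x+e for e in np.diag(step)]),xatol=1e-4,fatol=1e-4))
        if best is None or r.fun<best.fun: best=r
    return best.x,best.fun
def px2w(d,uv,z):
    K=np.array([[d['fx'],0,d['cx']],[0,d['fy'],d['cy']],[0,0,1.]]);R=cv2.Rodrigues(np.array(d['rvec'],float))[0];t=np.array(d['tvec'],float)
    v=R.T@np.linalg.inv(K)@np.array([*uv,1.]);o=-R.T@t;return o+v*(z-o[2])/v[2]
E
python3 - <<'E'
from h import *
T=arm.capture('top');D=arm.capture('side')
mt=arm.regions_of('leaf','top')[0]['pixels'];ms=arm.regions_of('leaf','side')[0]['pixels']
o=px2w(T,(308,200),.062);print('o',o)
f=lambda v:-iou(hull(T,leaf(v[:3],v[3])),mt)-iou(hull(D,leaf(v[:3],v[3])),ms)
v,c=fit(f,[(o[0],o[1],.22,a) for a in(0.05,.2,.35)],(.02,.02,.1,.1));print('stand',v,c)
for m in arm.regions_of('cup','top'):
    b=m['bbox'];q=px2w(T,((b[0]+b[2])/2,(b[1]+b[3])/2),.05);c=q[:2]
    ss=[]
    for n in arm.regions_of('cup','side'):
        g=lambda w:-iou(hull(T,cyl(w[0],w[1],.026,.035,.07)),m['pixels'])-iou(hull(D,cyl(w[0],w[1],.026,.035,.07)),n['pixels'])
        ss.append(fit(g,[c],(.01,.01)))
    x,s=min(ss,key=lambda k:k[1]);d=x-v[:2];cc,sn=np.cos(v[2]),np.sin(v[2])
    col=T['frame'][m['pixels']].mean(0).round()
    print('cup',x,s,'standframe',(cc*d[0]+sn*d[1]).round(3),(-sn*d[0]+cc*d[1]).round(3),col)
# overlay
im=[]
for d in(T,D):
    i=d['frame'][...,::-1].copy()
    for P in (leaf(v[:3],v[3]),S(v[:3],[(sx*.11,y,z) for sx in(-1,1) for y,z in((-.11,.01),(.11,.01),(.042,.055),(-.042,.055),(0,.074))]+[(0,0,.062)])):
        for u in proj(d,P): cv2.circle(i,tuple(int(k) for k in u.round()),1,(0,0,255),-1)
    im.append(cv2.resize(i[120:280,220:460],None,fx=3.3,fy=3.3)[:,:792])
cv2.imwrite('pics/ov.png',cv2.resize(np.vstack(im),None,fx=.56,fy=.56,interpolation=cv2.INTER_AREA))
E
```

```text
Traceback (most recent call last):
IndexError: list index out of range
```

```bash
cat >> h.py <<'E'
def reg(l,c,n=4):
    for _ in range(n):
        d=arm.capture(c);r=arm.regions_of(l,c)
        if r and r[0]['conf']>.4: return d,r
    return d,r
def inst(v,x):
    d=np.array(x)[:2]-v[:2];c,s=np.cos(v[2]),np.sin(v[2]);return np.array([c*d[0]+s*d[1],-s*d[0]+c*d[1]]).round(4)
def cupfit(T,m,D,ns,c):
    ss=[]
    for n in ns:
        g=lambda w:-iou(hull(T,cyl(w[0],w[1],.026,.035,.07)),m['pixels'])-iou(hull(D,cyl(w[0],w[1],.026,.035,.07)),n['pixels'])
        ss.append(fit(g,[c],(.01,.01)))
    return min(ss,key=lambda k:k[1])
E
python3 - <<'E'
from h import *
T,r=reg('leaf','top');mt=r[0]['pixels'];D,r=reg('leaf','side');ms=r[0]['pixels']
o=px2w(T,(308,200),.062);print('o',o)
f=lambda v:-iou(hull(T,leaf(v[:3],v[3])),mt)-iou(hull(D,leaf(v[:3],v[3])),ms)
v,c=fit(f,[(o[0],o[1],.22,a) for a in(0.05,.2,.35)],(.02,.02,.1,.1));print('stand',v,c);np.save('v.npy',v)
_,A=reg('cup','top');_,B=reg('cup','side')
for m in A:
    b=m['bbox'];q=px2w(T,((b[0]+b[2])/2,(b[1]+b[3])/2),.05)
    x,s=cupfit(T,m,D,B,q[:2]);print('cup',x,s,inst(v,x),T['frame'][m['pixels']].mean(0).round())
for l,h in(('can',.1),('bottle',.1),('brush',.03),('bar_holder',.02)):
    for k in arm.regions_of(l,'top')[:1]: b=k['bbox'];q=px2w(T,((b[0]+b[2])/2,(b[1]+b[3])/2),h/2);print(l,q,inst(v,q))
im=[]
for d in(T,D):
    i=cv2.resize(d['frame'][120:280,220:460,::-1],None,fx=2.4,fy=2.4)
    for P in (leaf(v[:3],v[3]),S(v[:3],[(sx*.11,y,z) for sx in(-1,1) for y,z in((-.11,.01),(.11,.01),(.042,.055),(-.042,.055),(0,.074))]+[(0,0,.062)])):
        for u in proj(d,P): cv2.circle(i,tuple(int(k) for k in ((u+.5-[220,120])*2.4).round()),2,(0,0,255),-1)
    im.append(i[:290])
cv2.imwrite('pics/ov.png',np.vstack(im))
E
```

```text
o [0.52191613 0.00679469 0.062     ]
stand [0.52463083 0.02217575 0.20086078 0.26967658] -1.8779960066826944
cup [ 0.66719275 -0.21699858] -1.886047906508784 [ 0.092  -0.2628] [26. 43. 78.]
cup [ 0.38736354 -0.20137885] -1.7329173661876875 [-0.1791 -0.1917] [84. 26. 25.]
cup [ 0.28463441 -0.22566425] -1.8476430976430978 [-0.2846 -0.195 ] [86. 27. 26.]
cup [ 0.53125301 -0.10429452] -1.8215855072937255 [-0.0187 -0.1252] [79. 80. 79.]
cup [ 0.53678302 -0.30894   ] -1.809234999191331 [-0.0542 -0.3269] [81. 23. 22.]
can [ 0.72227054 -0.10775093  0.05      ] [ 0.1677 -0.1667]
bottle [ 0.64995087 -0.38287464  0.05      ] [ 0.042  -0.4219]
brush [ 0.43203219 -0.35039162  0.015     ] [-0.1651 -0.3466]
bar_holder [0.72380843 0.08490982 0.01      ] [0.2077 0.0217]
```

View pics/ov.png

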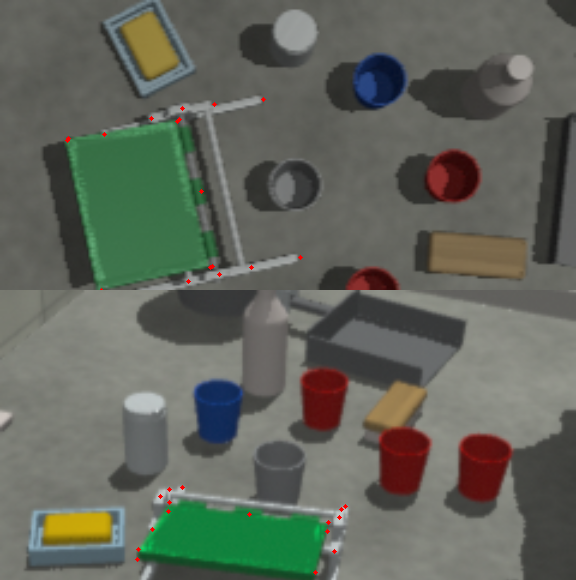

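The overlay fits well: the stand is at (0.525, 0.022) with yaw 0.20 and leaf angle 0.27. The steel cup is at stand (-0.019, -0.125). I'll push it straight along stand -y to about -0.212, with the fingers straddling it and tilted slightly.

```bash
cat >> h.py <<'E'
from scipy.spatial.transform import Rotation as Ro
def goal(P,tilt,R0=None,p0=None):
    """stand-frame TCP + tilt -> (dp, rotation) from the present/commanded pose"""
    v=np.load('v.npy');s=arm.get_state()
    R0=Ro.from_rotvec(s['ee_rot']) if R0 is None else R0; p0=s['tcp_pos'] if p0 is None else p0
    a,b=np.sin(tilt),np.cos(tilt)
    Rs=Ro.from_rotvec([0,0,v[2]])*Ro.from_matrix(np.array([[0,1,0],[b,0,-a],[-a,0,-b]]))
    return (S(v,P)[0]-p0).round(4),(Rs*R0.inv()).as_rotvec().round(4)
E
python3 - <<'E'
from h import *
for P in((-.019,-.072,.2),(-.019,-.072,.015),(-.019,-.181,.015)): print(goal(P,.26))
E
```

```text
(array([ 0.3643,  0.5012, -0.0313]), array([-0.2441,  0.1487,  1.4877]))
(array([ 0.3643,  0.5012, -0.2163]), array([-0.2441,  0.1487,  1.4877]))
(array([ 0.3861,  0.3944, -0.2163]), array([-0.2441,  0.1487,  1.4877]))
```

Call:
move_arm:
  series:
    - {"dp": [0.36,0.3,0.05],"rotation": [-0.244,0.149,1.488],"hand": 0.04}
    - {"dp": [0.364,0.501,0.03],"rotation": [-0.244,0.149,1.488],"hand": 0.04}
    - {"dp": [0.364,0.501,0.03],"rotation": [-0.244,0.149,1.488],"hand": 0.04}
    - {"dp": [0.364,0.501,0.03],"rotation": [-0.244,0.149,1.488],"hand": 0.04}
    - {"dp": [0.364,0.501,0.03],"rotation": [-0.244,0.149,1.488],"hand": 0.04}
    - {"dp": [0.364,0.501,0.03],"rotation": [-0.244,0.149,1.488],"hand": 0.04}
    - {"dp": [0.364,0.501,0.03],"rotation": [-0.244,0.149,1.488],"hand": 0.04}
    - {"dp": [0.364,0.501,0.03],"rotation": [-0.244,0.149,1.488],"hand": 0.04}
    - {"dp": [0.364,0.501,0.03],"rotation": [-0.244,0.149,1.488],"hand": 0.04}
    - {"dp": [0.364,0.501,0.03],"rotation": [-0.244,0.149,1.488],"hand": 0.04}
    - {"dp": [0.364,0.501,0.03],"rotation": [-0.244,0.149,1.488],"hand": 0.04}
    - {"dp": [0.364,0.501,0.03],"rotation": [-0.244,0.149,1.488],"hand": 0.04}
    - {"dp": [0.364,0.501,0.03],"rotation": [-0.244,0.149,1.488],"hand": 0.04}
    - {"dp": [0.364,0.501,0.03],"rotation": [-0.244,0.149,1.488],"hand": 0.04}
    - {"dp": [0.364,0.501,0.0],"rotation": [-0.244,0.149,1.488],"hand": 0.04}
    - {"dp": [0.364,0.501,-0.03],"rotation": [-0.244,0.149,1.488],"hand": 0.04}
    - {"dp": [0.364,0.501,-0.06],"rotation": [-0.244,0.149,1.488],"hand": 0.04}
    - {"dp": [0.364,0.501,-0.06],"rotation": [-0.244,0.149,1.488],"hand": 0.04}
    - {"dp": [0.364,0.501,-0.06],"rotation": [-0.244,0.149,1.488],"hand": 0.04}
    - {"dp": [0.364,0.501,-0.06],"rotation": [-0.244,0.149,1.488],"hand": 0.04}

```text
time: 3.57
tcp_pos: [0.5205, -0.0528, 0.1729]
ee_rot: [1.854, 2.268, -0.242]
ft_force: [-0.2, -0.4, 0.2]
finger_gap: 0.0402
```

```bash
cat >> h.py <<'E'
def look(n,ct=(190,120),cs=(220,120)):
    im=[]
    for c,o in(('top',ct),('side',cs)):
        f=arm.capture(c)['frame'][o[1]:o[1]+180,o[0]:o[0]+240,::-1];im.append(cv2.resize(f,None,fx=1.66*2,fy=1.66*2,interpolation=2)[:,:796])
    cv2.imwrite(f'pics/{n}.png',cv2.resize(np.hstack(im),None,fx=.5,fy=.5,interpolation=cv2.INTER_AREA))
E
python3 - <<'E'
from h import *
look('a'); s=arm.get_state();print(inst(np.load('v.npy'),s['tcp_pos']),s['q'],goal((-.019,-.072,.015),.26))
E
```

```text
[-0.0189 -0.0727] [-0.0254443   0.70662388 -0.15691116  1.82442124  0.59073279  0.68818343
 -0.41916981] (array([-0.0002,  0.0006, -0.1581]), array([0.    , 0.0023, 0.0006]))
```

View pics/a.png

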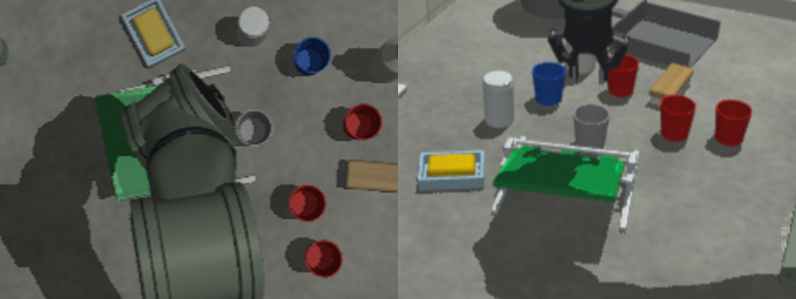

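The picture shows the open fingers above the gap between the spine and the steel cup, both upright and clear. Going down.

Call:
move_arm:
  series:
    - {"dp": [0,0,-0.03]}
    - {"dp": [0,0,-0.06]}
    - {"dp": [0,0,-0.085]}
    - {"dp": [0,0,-0.105]}
    - {"dp": [0,0,-0.12]}
    - {"dp": [0,0,-0.135]}
    - {"dp": [0,0,-0.145]}
    - {"dp": [0,0,-0.152]}
    - {"dp": [0,0,-0.155]}
    - {"dp": [0,0,-0.155]}
    - {"dp": [0,0,-0.155]}

```text
schema error: expected keys hand, dp, rotation
```

Call:
move_arm:
  series:
    - {"hand": 0.04,"rotation": [0,0,0],"dp": [0,0,-0.03]}
    - {"hand": 0.04,"rotation": [0,0,0],"dp": [0,0,-0.06]}
    - {"hand": 0.04,"rotation": [0,0,0],"dp": [0,0,-0.085]}
    - {"hand": 0.04,"rotation": [0,0,0],"dp": [0,0,-0.105]}
    - {"hand": 0.04,"rotation": [0,0,0],"dp": [0,0,-0.12]}
    - {"hand": 0.04,"rotation": [0,0,0],"dp": [0,0,-0.135]}
    - {"hand": 0.04,"rotation": [0,0,0],"dp": [0,0,-0.145]}
    - {"hand": 0.04,"rotation": [0,0,0],"dp": [0,0,-0.152]}
    - {"hand": 0.04,"rotation": [0,0,0],"dp": [0,0,-0.155]}
    - {"hand": 0.04,"rotation": [0,0,0],"dp": [0,0,-0.155]}
    - {"hand": 0.04,"rotation": [0,0,0],"dp": [0,0,-0.155]}

```text
time: 4.58
tcp_pos: [0.5204, -0.0525, 0.017]
ee_rot: [1.854, 2.269, -0.242]
ft_force: [0.3, -0.2, 0.5]
finger_gap: 0.0401
```

Call:
move_arm:
  series:
    - {"hand": 0.04,"rotation": [0,0,0],"dp": [0.0012,-0.006,0]}
    - {"hand": 0.04,"rotation": [0,0,0],"dp": [0.0024,-0.012,0]}
    - {"hand": 0.04,"rotation": [0,0,0],"dp": [0.0037,-0.018,0]}
    - {"hand": 0.04,"rotation": [0,0,0],"dp": [0.0049,-0.024,0]}
    - {"hand": 0.04,"rotation": [0,0,0],"dp": [0.0061,-0.03,0]}
    - {"hand": 0.04,"rotation": [0,0,0],"dp": [0.0073,-0.036,0]}
    - {"hand": 0.04,"rotation": [0,0,0],"dp": [0.0085,-0.042,0]}
    - {"hand": 0.04,"rotation": [0,0,0],"dp": [0.0098,-0.048,0]}
    - {"hand": 0.04,"rotation": [0,0,0],"dp": [0.011,-0.054,0]}
    - {"hand": 0.04,"rotation": [0,0,0],"dp": [0.0122,-0.06,0]}
    - {"hand": 0.04,"rotation": [0,0,0],"dp": [0.0134,-0.066,0]}
    - {"hand": 0.04,"rotation": [0,0,0],"dp": [0.0146,-0.072,0]}
    - {"hand": 0.04,"rotation": [0,0,0],"dp": [0.0159,-0.078,0]}
    - {"hand": 0.04,"rotation": [0,0,0],"dp": [0.0171,-0.084,0]}
    - {"hand": 0.04,"rotation": [0,0,0],"dp": [0.0183,-0.09,0]}
    - {"hand": 0.04,"rotation": [0,0,0],"dp": [0.0195,-0.096,0]}
    - {"hand": 0.04,"rotation": [0,0,0],"dp": [0.0206,-0.101,0]}
    - {"hand": 0.04,"rotation": [0,0,0],"dp": [0.0214,-0.105,0]}
    - {"hand": 0.04,"rotation": [0,0,0],"dp": [0.0217,-0.107,0]}
    - {"hand": 0.04,"rotation": [0,0,0],"dp": [0.0217,-0.107,0]}

```text
time: 6.25
tcp_pos: [0.5417, -0.16, 0.0163]
ee_rot: [1.854, 2.269, -0.243]
ft_force: [-0.1, -0.4, 0.0]
finger_gap: 0.04
```

```bash
cat >> h.py <<'E'
def cupnow():
    v=np.load('v.npy');T,A=reg('cup','top');D,B=reg('cup','side')
    for m in A:
        col=T['frame'][m['pixels']].mean(0)
        if np.ptp(col)>20: continue
        b=m['bbox'];q=px2w(T,((b[0]+b[2])/2,(b[1]+b[3])/2),.05);x,s=cupfit(T,m,D,B,q[:2]);print('steel cup',x,s,inst(v,x))
E
python3 - <<'E'
from h import *
cupnow();look('b');print(arm.get_state()['ft_force'])
E
```

```text
steel cup [ 0.54727601 -0.19304937] -0.9948681464617719 [-0.0208 -0.2154]
[0.13704544 0.20277566 0.58061297]
```

View pics/b.png

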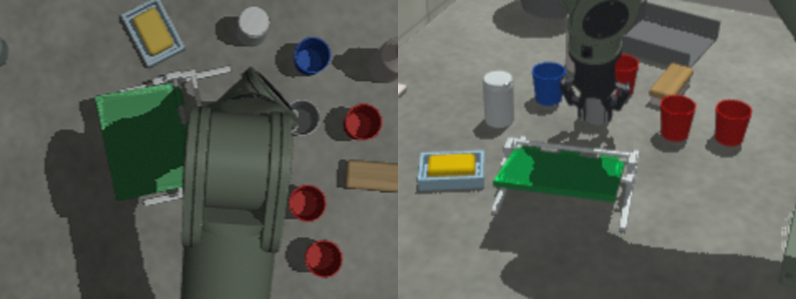

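Cup is at stand y = -0.215, upright, and clear of the other cups. Backing off, going up, and crossing high to the leaf's side.

```bash
python3 - <<'E'
from h import *
for P,t in(((-.02,.05,.3),.6),((0,.24,.28),1.05),((0,.22,.12),1.05)): print(goal(P,t))
E
```

```text
(array([-0.0466,  0.2264,  0.2838]), array([-0.333 , -0.0683, -0.0004]))
(array([-0.065 ,  0.4166,  0.2638]), array([-7.739e-01, -1.582e-01, -3.000e-04]))
(array([-0.061 ,  0.397 ,  0.1038]), array([-7.739e-01, -1.582e-01, -3.000e-04]))
```

Call:
move_arm:
  series:
    - {"hand": 0.04,"rotation": [0,0,0],"dp": [-0.003,0.015,0]}
    - {"hand": 0.04,"rotation": [0,0,0],"dp": [-0.007,0.035,0.0]}
    - {"hand": 0.04,"rotation": [0,0,0],"dp": [-0.008,0.04,0.03]}
    - {"hand": 0.04,"rotation": [0,0,0],"dp": [-0.008,0.04,0.07]}
    - {"hand": 0.04,"rotation": [0,0,0],"dp": [-0.008,0.04,0.11]}
    - {"hand": 0.04,"rotation": [0,0,0],"dp": [-0.008,0.04,0.15]}
    - {"hand": 0.04,"rotation": [0,0,0],"dp": [-0.008,0.04,0.19]}
    - {"hand": 0.0,"rotation": [0,0,0],"dp": [-0.015,0.07,0.22]}
    - {"hand": 0.0,"rotation": [-0.1,-0.02,0],"dp": [-0.025,0.11,0.24]}
    - {"hand": 0.0,"rotation": [-0.2,-0.04,0],"dp": [-0.035,0.15,0.26]}
    - {"hand": 0.0,"rotation": [-0.3,-0.06,0],"dp": [-0.04,0.19,0.27]}
    - {"hand": 0.0,"rotation": [-0.4,-0.08,0],"dp": [-0.045,0.23,0.27]}
    - {"hand": 0.0,"rotation": [-0.5,-0.1,0],"dp": [-0.05,0.27,0.27]}
    - {"hand": 0.0,"rotation": [-0.6,-0.12,0],"dp": [-0.055,0.31,0.27]}
    - {"hand": 0.0,"rotation": [-0.7,-0.14,0],"dp": [-0.06,0.35,0.265]}
    - {"hand": 0.0,"rotation": [-0.774,-0.158,0],"dp": [-0.063,0.39,0.264]}
    - {"hand": 0.0,"rotation": [-0.774,-0.158,0],"dp": [-0.065,0.417,0.264]}
    - {"hand": 0.0,"rotation": [-0.774,-0.158,0],"dp": [-0.065,0.417,0.264]}
    - {"hand": 0.0,"rotation": [-0.774,-0.158,0],"dp": [-0.065,0.417,0.264]}

```text
time: 8.13
tcp_pos: [0.475, 0.2614, 0.279]
ee_rot: [1.388, 1.707, -0.808]
ft_force: [0.9, 0.2, 0.7]
finger_gap: -0.0003
```

```bash
python3 - <<'E'
from h import *
v=np.load('v.npy');s=arm.get_state();print(s['time'],s['q'],inst(v,s['tcp_pos']),s['tcp_pos'][2],goal((0,.24,.28),1.05))
for P in((0,.24,.15),(0,.132,.0704)): print(goal(P,1.05))
cupnow();look('c')
E
```

```text
8.1333 [-0.94316636  0.98741478  0.00381128  1.20013814  0.7104273   1.75992062
 -0.90477945] [-0.0009  0.2443] 0.27898790934098056 (array([ 0.0018, -0.004 ,  0.001 ]), array([ 0.0016, -0.0021, -0.0035]))
(array([ 0.0018, -0.004 , -0.129 ]), array([ 0.0016, -0.0021, -0.0035]))
(array([ 0.0233, -0.1098, -0.2086]), array([ 0.0016, -0.0021, -0.0035]))
steel cup [ 0.54640968 -0.19391339] -0.9386792452830188 [-0.0218 -0.2161]
```

View pics/c.png

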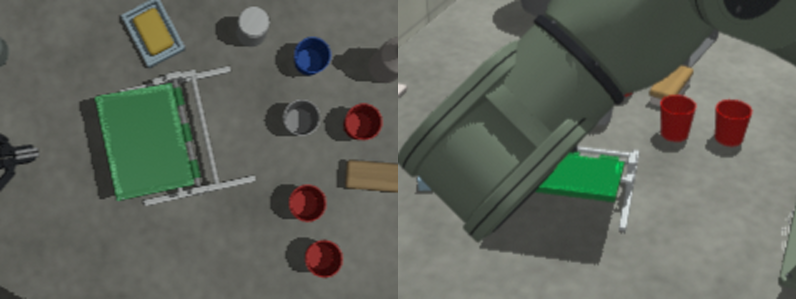

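Cup stays at about -0.215. The top view shows closed fingers at left of the leaf's free edge. Lowering and sliding the fingertips under the edge.

Call:
move_arm:
  series:
    - {"hand": 0,"rotation": [0,0,0],"dp": [0.002,-0.004,-0.03]}
    - {"hand": 0,"rotation": [0,0,0],"dp": [0.002,-0.004,-0.06]}
    - {"hand": 0,"rotation": [0,0,0],"dp": [0.002,-0.004,-0.09]}
    - {"hand": 0,"rotation": [0,0,0],"dp": [0.002,-0.004,-0.12]}
    - {"hand": 0,"rotation": [0,0,0],"dp": [0.002,-0.004,-0.145]}
    - {"hand": 0,"rotation": [0,0,0],"dp": [0.003,-0.015,-0.16]}
    - {"hand": 0,"rotation": [0,0,0],"dp": [0.007,-0.03,-0.172]}
    - {"hand": 0,"rotation": [0,0,0],"dp": [0.01,-0.045,-0.182]}
    - {"hand": 0,"rotation": [0,0,0],"dp": [0.013,-0.06,-0.192]}
    - {"hand": 0,"rotation": [0,0,0],"dp": [0.016,-0.075,-0.2]}
    - {"hand": 0,"rotation": [0,0,0],"dp": [0.019,-0.09,-0.206]}
    - {"hand": 0,"rotation": [0,0,0],"dp": [0.022,-0.103,-0.209]}
    - {"hand": 0,"rotation": [0,0,0],"dp": [0.023,-0.11,-0.209]}
    - {"hand": 0,"rotation": [0,0,0],"dp": [0.023,-0.11,-0.209]}

```text
time: 9.6
tcp_pos: [0.4999, 0.1463, 0.0717]
ee_rot: [1.395, 1.704, -0.807]
ft_force: [0.2, -0.4, -2.5]
finger_gap: 0.0
```

```bash
python3 - <<'E'
from h import *
v=np.load('v.npy');s=arm.get_state();print(s['time'],s['q'].round(2) if hasattr(s['q'],'round') else s['q'],inst(v,s['tcp_pos']),s['tcp_pos'][2],s['ft_force'])
look('d')
E
```

```text
9.6 [-0.81  1.22  0.03  1.51  0.82  1.28 -1.21] [0.0006 0.1265] 0.07166909695420595 [ 0.24414642 -0.35249298 -2.53356569]
```

View pics/d.png

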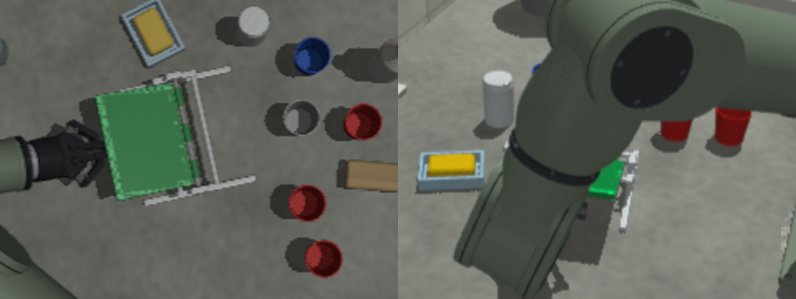

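Fingers are under the leaf's edge (a light 2.5 N contact), and the cup is clear. Now I'll plan the guided arc.

```bash
cat > arc.py <<'E'
from h import *
def way(th,extra=0.0):
    t=np.interp(th,[0,1.8,3.1416],[1.05,1.05,.5]);rt=np.interp(th,[.27,1.2,3.14],[.124,.118,.115])
    d=np.array([-np.sin(t),-np.cos(t)]);x=np.array([np.cos(t),-np.sin(t)])
    u=np.array([np.cos(th),np.sin(th)]);n=np.array([-u[1],u[0]])
    pts=np.array([-s*d+k*.011*x for s in np.linspace(0,.07,141) for k in np.linspace(-1,1,9)])
    ok=pts@u+rt<=.155
    p=rt*u-n*(.006+(pts[ok]@n).max()-extra)
    return (0,p[0],p[1]+.062),t
if __name__=='__main__':
    import sys
    a,b,N=map(float,sys.argv[1:4]);ex=float(sys.argv[4]) if len(sys.argv)>4 else 0
    s=arm.get_state();v=np.load('v.npy');print(inst(v,s['tcp_pos']),s['tcp_pos'][2],s['ft_force'].round(1))
    for th in np.linspace(a,b,int(N)):
        P,t=way(th,ex);dp,r=goal(P,t);print(round(th,2),dp.round(3).tolist(),r.round(3).tolist(),np.round(P[1:],3),round(t,2))
E
python3 arc.py .27 1.3 18
```

```text
[0.0007 0.1275] 0.07181401520764215 [ 0.1  0.9 -0.8]
0.27 [-0.0, -0.001, -0.001] [-0.0, 0.0, 0.001] [0.126 0.071] 1.05
0.33 [-0.0, -0.003, 0.008] [-0.0, 0.0, 0.001] [0.124 0.08 ] 1.05
0.39 [0.0, -0.006, 0.018] [-0.0, 0.0, 0.001] [0.122 0.089] 1.05
0.45 [0.001, -0.008, 0.026] [-0.0, 0.0, 0.001] [0.119 0.098] 1.05
0.51 [0.002, -0.012, 0.035] [-0.0, 0.0, 0.001] [0.115 0.107] 1.05
0.57 [0.002, -0.016, 0.042] [-0.0, 0.0, 0.001] [0.112 0.114] 1.05
0.63 [0.003, -0.019, 0.049] [-0.0, 0.0, 0.001] [0.108 0.12 ] 1.05
0.69 [0.004, -0.023, 0.055] [-0.0, 0.0, 0.001] [0.104 0.127] 1.05
0.75 [0.005, -0.028, 0.061] [-0.0, 0.0, 0.001] [0.099 0.133] 1.05
0.82 [0.006, -0.032, 0.067] [-0.0, 0.0, 0.001] [0.095 0.138] 1.05
0.88 [0.007, -0.037, 0.072] [-0.0, 0.0, 0.001] [0.089 0.144] 1.05
0.94 [0.008, -0.043, 0.077] [-0.0, 0.0, 0.001] [0.084 0.149] 1.05
1.0 [0.009, -0.049, 0.082] [-0.0, 0.0, 0.001] [0.078 0.154] 1.05
1.06 [0.01, -0.055, 0.086] [-0.0, 0.0, 0.001] [0.072 0.158] 1.05
1.12 [0.012, -0.061, 0.09] [-0.0, 0.0, 0.001] [0.065 0.162] 1.05
1.18 [0.013, -0.068, 0.094] [-0.0, 0.0, 0.001] [0.059 0.166] 1.05
1.24 [0.014, -0.074, 0.097] [-0.0, 0.0, 0.001] [0.052 0.169] 1.05
1.3 [0.016, -0.081, 0.1] [-0.0, 0.0, 0.001] [0.045 0.172] 1.05
```

Call:
move_arm:
  series:
    - {"hand": 0,"rotation": [0,0,0],"dp": [0,-0.003,0.008]}
    - {"hand": 0,"rotation": [0,0,0],"dp": [0,-0.006,0.018]}
    - {"hand": 0,"rotation": [0,0,0],"dp": [0.001,-0.008,0.026]}
    - {"hand": 0,"rotation": [0,0,0],"dp": [0.002,-0.012,0.035]}
    - {"hand": 0,"rotation": [0,0,0],"dp": [0.002,-0.016,0.042]}
    - {"hand": 0,"rotation": [0,0,0],"dp": [0.003,-0.019,0.049]}
    - {"hand": 0,"rotation": [0,0,0],"dp": [0.004,-0.023,0.055]}
    - {"hand": 0,"rotation": [0,0,0],"dp": [0.005,-0.028,0.061]}
    - {"hand": 0,"rotation": [0,0,0],"dp": [0.006,-0.032,0.067]}
    - {"hand": 0,"rotation": [0,0,0],"dp": [0.007,-0.037,0.072]}
    - {"hand": 0,"rotation": [0,0,0],"dp": [0.008,-0.043,0.077]}
    - {"hand": 0,"rotation": [0,0,0],"dp": [0.009,-0.049,0.082]}
    - {"hand": 0,"rotation": [0,0,0],"dp": [0.01,-0.055,0.086]}
    - {"hand": 0,"rotation": [0,0,0],"dp": [0.012,-0.061,0.09]}
    - {"hand": 0,"rotation": [0,0,0],"dp": [0.013,-0.068,0.094]}
    - {"hand": 0,"rotation": [0,0,0],"dp": [0.014,-0.074,0.097]}
    - {"hand": 0,"rotation": [0,0,0],"dp": [0.016,-0.081,0.1]}
    - {"hand": 0,"rotation": [0,0,0],"dp": [0.016,-0.081,0.1]}

```text
time: 11.2
tcp_pos: [0.516, 0.0649, 0.1721]
ee_rot: [1.394, 1.703, -0.808]
ft_force: [0.8, -0.3, -0.9]
finger_gap: -0.0001
```

```bash
cat >> h.py <<'E'
def leafnow(c='top'):
    v=np.load('v.npy');d,r=reg('leaf',c)
    if not r: print('leaf unseen');return
    m=r[0]['pixels'];a=np.linspace(0,3.14,158);k=[iou(hull(d,leaf(v[:3],t)),m) for t in a];o=np.argsort(k)[::-1][:4];print(c,'leaf',a[o].round(2),np.round(np.array(k)[o],2))
E
python3 -c "
from h import *
leafnow('top');leafnow('side');look('e')"
python3 arc.py 1.3 2.3 18
```

```text
top leaf [1.32 1.3  1.34 1.28] [0.93 0.89 0.89 0.84]
side leaf [3.02 3.   3.1  3.08] [0.33 0.33 0.33 0.33]
[0.0001 0.0455] 0.17112481223306872 [-0.2 -0.7 -0.4]
1.3 [-0.0, -0.001, 0.001] [0.0, -0.0, -0.0] [0.045 0.172] 1.05
1.36 [0.001, -0.008, 0.003] [0.0, -0.0, -0.0] [0.038 0.174] 1.05
1.42 [0.003, -0.015, 0.005] [0.0, -0.0, -0.0] [0.031 0.176] 1.05
1.48 [0.004, -0.022, 0.007] [0.0, -0.0, -0.0] [0.023 0.178] 1.05
1.54 [0.006, -0.029, 0.008] [0.0, -0.0, -0.0] [0.016 0.179] 1.05
1.59 [0.007, -0.036, 0.008] [0.0, -0.0, -0.0] [0.009 0.18 ] 1.05
1.65 [0.009, -0.044, 0.009] [0.0, -0.0, -0.0] [0.001 0.18 ] 1.05
1.71 [0.01, -0.051, 0.008] [0.0, -0.0, -0.0] [-0.006  0.179] 1.05
1.77 [0.012, -0.058, 0.008] [0.0, -0.0, -0.0] [-0.014  0.179] 1.05
1.83 [0.013, -0.066, 0.006] [0.012, 0.002, -0.0] [-0.021  0.177] 1.04
1.89 [0.015, -0.072, 0.005] [0.036, 0.007, -0.0] [-0.028  0.176] 1.01
1.95 [0.016, -0.079, 0.003] [0.059, 0.012, -0.0] [-0.035  0.174] 0.99
2.01 [0.017, -0.086, 0.0] [0.083, 0.017, -0.0] [-0.042  0.171] 0.97
2.06 [0.019, -0.092, -0.003] [0.106, 0.022, -0.0] [-0.049  0.168] 0.94
2.12 [0.02, -0.099, -0.006] [0.13, 0.026, -0.0] [-0.055  0.165] 0.92
2.18 [0.021, -0.105, -0.01] [0.154, 0.031, -0.0] [-0.061  0.161] 0.89
2.24 [0.022, -0.111, -0.014] [0.177, 0.036, -0.0] [-0.067  0.157] 0.87
2.3 [0.024, -0.116, -0.018] [0.201, 0.041, -0.0] [-0.073  0.153] 0.85
```

View pics/e.png

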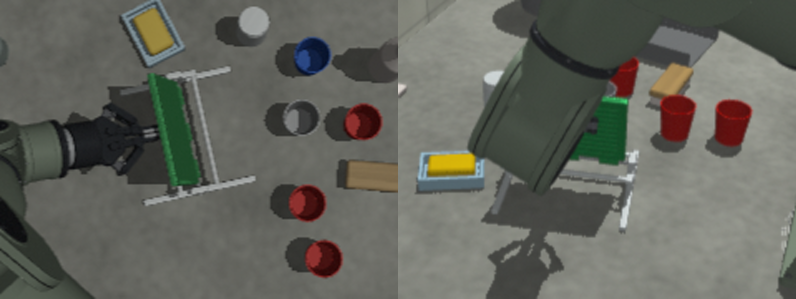

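The picture shows the leaf nearly upright (about 1.31 rad) with the fingertips on its underside, as modelled. Continuing.

Call:
move_arm:
  series:
    - {"hand": 0,"rotation": [0,0,0],"dp": [0.001,-0.008,0.003]}
    - {"hand": 0,"rotation": [0,0,0],"dp": [0.003,-0.015,0.005]}
    - {"hand": 0,"rotation": [0,0,0],"dp": [0.004,-0.022,0.007]}
    - {"hand": 0,"rotation": [0,0,0],"dp": [0.006,-0.029,0.008]}
    - {"hand": 0,"rotation": [0,0,0],"dp": [0.007,-0.036,0.008]}
    - {"hand": 0,"rotation": [0,0,0],"dp": [0.009,-0.044,0.009]}
    - {"hand": 0,"rotation": [0,0,0],"dp": [0.01,-0.051,0.008]}
    - {"hand": 0,"rotation": [0,0,0],"dp": [0.012,-0.058,0.008]}
    - {"hand": 0,"rotation": [0.012,0.002,0],"dp": [0.013,-0.066,0.006]}
    - {"hand": 0,"rotation": [0.036,0.007,0],"dp": [0.015,-0.072,0.005]}
    - {"hand": 0,"rotation": [0.059,0.012,0],"dp": [0.016,-0.079,0.003]}
    - {"hand": 0,"rotation": [0.083,0.017,0],"dp": [0.017,-0.086,0]}
    - {"hand": 0,"rotation": [0.106,0.022,0],"dp": [0.019,-0.092,-0.003]}
    - {"hand": 0,"rotation": [0.13,0.026,0],"dp": [0.02,-0.099,-0.006]}
    - {"hand": 0,"rotation": [0.154,0.031,0],"dp": [0.021,-0.105,-0.01]}
    - {"hand": 0,"rotation": [0.177,0.036,0],"dp": [0.022,-0.111,-0.014]}
    - {"hand": 0,"rotation": [0.2,0.041,0],"dp": [0.024,-0.116,-0.018]}
    - {"hand": 0,"rotation": [0.2,0.041,0],"dp": [0.024,-0.116,-0.018]}

```text
time: 13.0
tcp_pos: [0.5398, -0.0514, 0.1534]
ee_rot: [1.521, 1.857, -0.683]
ft_force: [-0.0, -1.1, 0.5]
finger_gap: 0.0001
```

```bash
python3 -c "
from h import *
leafnow('top');leafnow('side');look('f')"
python3 arc.py 2.3 3.14 15
```

```text
top leaf [2.28 2.3  2.32 2.26] [0.65 0.64 0.63 0.63]
side leaf [2.86 2.88 2.92 2.9 ] [0.78 0.77 0.77 0.77]
[ 0.0006 -0.0726] 0.15319536708767748 [ 0.3 -0.1 -0.2]
2.3 [-0.001, -0.0, -0.0] [0.001, -0.0, -0.001] [-0.073  0.153] 0.85
2.36 [0.0, -0.005, -0.005] [0.025, 0.005, -0.001] [-0.078  0.148] 0.82
2.42 [0.001, -0.01, -0.009] [0.049, 0.01, -0.001] [-0.083  0.144] 0.8
2.48 [0.002, -0.014, -0.014] [0.073, 0.014, -0.001] [-0.087  0.139] 0.77
2.54 [0.003, -0.018, -0.019] [0.097, 0.019, -0.001] [-0.091  0.134] 0.75
2.6 [0.004, -0.022, -0.025] [0.122, 0.024, -0.001] [-0.095  0.129] 0.72
2.66 [0.005, -0.026, -0.03] [0.146, 0.029, -0.001] [-0.099  0.123] 0.7
2.72 [0.005, -0.029, -0.036] [0.17, 0.034, -0.001] [-0.102  0.117] 0.67
2.78 [0.006, -0.032, -0.042] [0.194, 0.039, -0.001] [-0.105  0.111] 0.65
2.84 [0.006, -0.034, -0.048] [0.218, 0.044, -0.001] [-0.107  0.105] 0.62
2.9 [0.007, -0.036, -0.054] [0.242, 0.049, -0.001] [-0.11   0.099] 0.6
2.96 [0.007, -0.038, -0.06] [0.266, 0.054, -0.001] [-0.112  0.093] 0.57
3.02 [0.007, -0.04, -0.067] [0.29, 0.059, -0.001] [-0.113  0.086] 0.55
3.08 [0.008, -0.041, -0.073] [0.314, 0.064, -0.001] [-0.114  0.08 ] 0.53
3.14 [0.008, -0.042, -0.08] [0.338, 0.069, -0.001] [-0.115  0.073] 0.5
```

View pics/f.png

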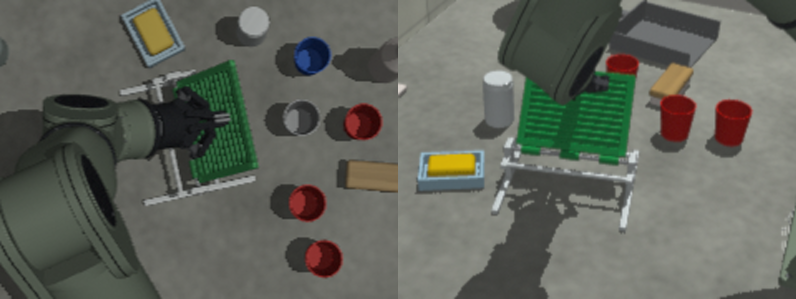

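The leaf is over (about 2.3 rad, ribs facing up), with fingers on it and the cup clear. Bringing it down to the stop.

Call:
move_arm:
  series:
    - {"hand": 0,"rotation": [0.025,0.005,0],"dp": [0,-0.005,-0.005]}
    - {"hand": 0,"rotation": [0.049,0.01,0],"dp": [0.001,-0.01,-0.009]}
    - {"hand": 0,"rotation": [0.073,0.014,0],"dp": [0.002,-0.014,-0.014]}
    - {"hand": 0,"rotation": [0.097,0.019,0],"dp": [0.003,-0.018,-0.019]}
    - {"hand": 0,"rotation": [0.122,0.024,0],"dp": [0.004,-0.022,-0.025]}
    - {"hand": 0,"rotation": [0.146,0.029,0],"dp": [0.005,-0.026,-0.03]}
    - {"hand": 0,"rotation": [0.17,0.034,0],"dp": [0.005,-0.029,-0.036]}
    - {"hand": 0,"rotation": [0.194,0.039,0],"dp": [0.006,-0.032,-0.042]}
    - {"hand": 0,"rotation": [0.218,0.044,0],"dp": [0.006,-0.034,-0.048]}
    - {"hand": 0,"rotation": [0.242,0.049,0],"dp": [0.007,-0.036,-0.054]}
    - {"hand": 0,"rotation": [0.266,0.054,0],"dp": [0.007,-0.038,-0.06]}
    - {"hand": 0,"rotation": [0.29,0.059,0],"dp": [0.007,-0.04,-0.067]}
    - {"hand": 0,"rotation": [0.314,0.064,0],"dp": [0.008,-0.041,-0.073]}
    - {"hand": 0,"rotation": [0.338,0.069,0],"dp": [0.008,-0.042,-0.079]}
    - {"hand": 0,"rotation": [0.338,0.069,0],"dp": [0.008,-0.042,-0.081]}
    - {"hand": 0,"rotation": [0.338,0.069,0],"dp": [0.008,-0.042,-0.081]}

```text
time: 14.63
tcp_pos: [0.5476, -0.092, 0.072]
ee_rot: [1.721, 2.106, -0.442]
ft_force: [-0.7, -0.4, -0.0]
finger_gap: 0.0001
```

```bash
python3 -c "
from h import *
leafnow('top');leafnow('side')"
python3 arc.py 3.14 3.14 1
```

```text
top leaf [3.14 3.12 3.1  3.04] [0.52 0.51 0.51 0.51]
side leaf [3.14 3.12 3.1  3.08] [0.86 0.84 0.82 0.81]
[ 1.000e-04 -1.154e-01] 0.07227433914552418 [-0.7  0.4  0. ]
3.14 [-0.0, 0.0, 0.001] [0.0, -0.0, -0.001] [-0.115  0.073] 0.5
```

No contact force at the stop yet, so I'll press gently.

Call:
move_arm:
  series:
    - {"hand": 0,"rotation": [0,0,0],"dp": [0,0,-0.001]}
    - {"hand": 0,"rotation": [0,0,0],"dp": [0,0,-0.002]}
    - {"hand": 0,"rotation": [0,0,0],"dp": [0,0,-0.003]}
    - {"hand": 0,"rotation": [0,0,0],"dp": [0,0,-0.003]}

```text
time: 15.17
tcp_pos: [0.5481, -0.0911, 0.0708]
ee_rot: [1.719, 2.105, -0.44]
ft_force: [-8.7, 9.9, 34.3]
finger_gap: -0.0001
```

The stop is reached (34 N reaction). Lifting off and backing away.

Call:
move_arm:
  series:
    - {"hand": 0,"rotation": [0,0,0],"dp": [0,0,0.01]}
    - {"hand": 0,"rotation": [0,0,0],"dp": [-0.002,0.01,0.03]}
    - {"hand": 0,"rotation": [0,0,0],"dp": [-0.003,0.015,0.06]}
    - {"hand": 0,"rotation": [0,0,0],"dp": [-0.005,0.025,0.1]}
    - {"hand": 0,"rotation": [0,0,0],"dp": [-0.01,0.05,0.14]}
    - {"hand": 0,"rotation": [0,0,0],"dp": [-0.015,0.09,0.18]}
    - {"hand": 0,"rotation": [0,0,0],"dp": [-0.02,0.13,0.2]}
    - {"hand": 0,"rotation": [0,0,0],"dp": [-0.03,0.17,0.21]}
    - {"hand": 0,"rotation": [0,0,0],"dp": [-0.04,0.21,0.21]}
    - {"hand": 0,"rotation": [0,0,0],"dp": [-0.05,0.25,0.21]}
    - {"hand": 0,"rotation": [0,0,0],"dp": [-0.07,0.28,0.21]}
    - {"hand": 0,"rotation": [0,0,0],"dp": [-0.09,0.31,0.21]}
    - {"hand": 0,"rotation": [0,0,0],"dp": [-0.09,0.31,0.21]}
    - {"hand": 0,"rotation": [0,0,0],"dp": [-0.09,0.31,0.21]}

```text
time: 16.33
tcp_pos: [0.4561, 0.2218, 0.279]
ee_rot: [1.715, 2.112, -0.439]
ft_force: [0.4, 0.3, -0.5]
finger_gap: -0.0
```

```bash
python3 -c "
from h import *
leafnow('top');leafnow('side');cupnow();look('g')
v=np.load('v.npy');T=arm.capture('top')
for l,h in(('can',.1),('bottle',.1),('brush',.03),('bar_holder',.02)):
    for k in arm.regions_of(l,'top')[:1]: b=k['bbox'];q=px2w(T,((b[0]+b[2])/2,(b[1]+b[3])/2),h/2);print(l,q)
"
```

```text
top leaf [2.78 2.8  2.76 2.82] [0.91 0.91 0.91 0.9 ]
side leaf [3.14 3.12 3.1  3.08] [0.78 0.76 0.74 0.73]
steel cup [ 0.54738072 -0.1935515 ] -0.9649532710280374 [-0.0207 -0.2159]
can [ 0.72093044 -0.11011073  0.05      ]
bottle [ 0.6573304  -0.38493878  0.05      ]
brush [ 0.43349633 -0.34221219  0.015     ]
bar_holder [0.72275618 0.0906318  0.01      ]
```

View pics/g.png

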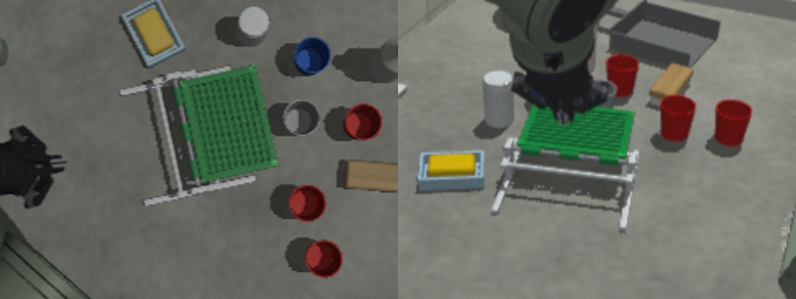

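The leaf is down, ribs up, cup untouched. The top fit of 2.78 disagrees with the side fit of 3.14, though the arm partly hides the side view. I'll move the arm aside and check.

Call:
move_arm:
  series:
    - {"hand": 0,"rotation": [0,0,0],"dp": [-0.03,0.03,0.02]}
    - {"hand": 0,"rotation": [0,0,0],"dp": [-0.06,0.06,0.04]}
    - {"hand": 0,"rotation": [0,0,0],"dp": [-0.09,0.09,0.04]}
    - {"hand": 0,"rotation": [0,0,0],"dp": [-0.12,0.12,0.04]}
    - {"hand": 0,"rotation": [0,0,0],"dp": [-0.15,0.15,0.04]}
    - {"hand": 0,"rotation": [0,0,0],"dp": [-0.18,0.18,0.04]}
    - {"hand": 0,"rotation": [0,0,0],"dp": [-0.2,0.2,0.04]}
    - {"hand": 0,"rotation": [0,0,0],"dp": [-0.2,0.2,0.04]}

```text
time: 17.75
tcp_pos: [0.2517, 0.4231, 0.3184]
ee_rot: [1.712, 2.117, -0.441]
ft_force: [-0.9, -0.3, -0.2]
finger_gap: 0.0003
```

```bash
python3 - <<'E'
from h import *
v=np.load('v.npy');im=[]
for c in('top','side'):
    d=arm.capture(c);f=d['frame'].astype(int);m=((f[...,1]>f[...,0]+25)&(f[...,1]>f[...,2]+15)).astype(np.uint8)
    n,l,st,_=cv2.connectedComponentsWithStats(m);k=1+st[1:,4].argmax();m=l==k
    print(c,st[k],[(t,round(iou(hull(d,leaf(v[:3],t)),m),3)) for t in(2.5,2.6,2.7,2.8,2.9,3.0,3.07,3.14)])
    i=cv2.resize(f[150:250,250:450,::-1].astype(np.uint8),None,fx=3.5,fy=3.5,interpolation=2)[:290]
    for t,col in((3.1416,(0,0,255)),(2.8,(255,0,0))):
        for u in proj(d,leaf(v[:3],t)): cv2.circle(i,tuple(int(q) for q in ((u+.5-[250,150])*3.5).round()),3,col,-1)
    im.append(i)
cv2.imwrite('pics/h.png',np.vstack(im))
cupnow()
E
```

```text
top [ 294  159   64   71 3110] [(2.5, np.float64(0.812)), (2.6, np.float64(0.859)), (2.7, np.float64(0.897)), (2.8, np.float64(0.905)), (2.9, np.float64(0.892)), (3.0, np.float64(0.882)), (3.07, np.float64(0.885)), (3.14, np.float64(0.89))]
side [ 292  180   67   40 1650] [(2.5, np.float64(0.436)), (2.6, np.float64(0.458)), (2.7, np.float64(0.487)), (2.8, np.float64(0.518)), (2.9, np.float64(0.566)), (3.0, np.float64(0.62)), (3.07, np.float64(0.666)), (3.14, np.float64(0.721))]
steel cup [ 0.54861428 -0.19147413] -0.8456057007125891 [-0.0191 -0.2141]
```

View pics/h.png

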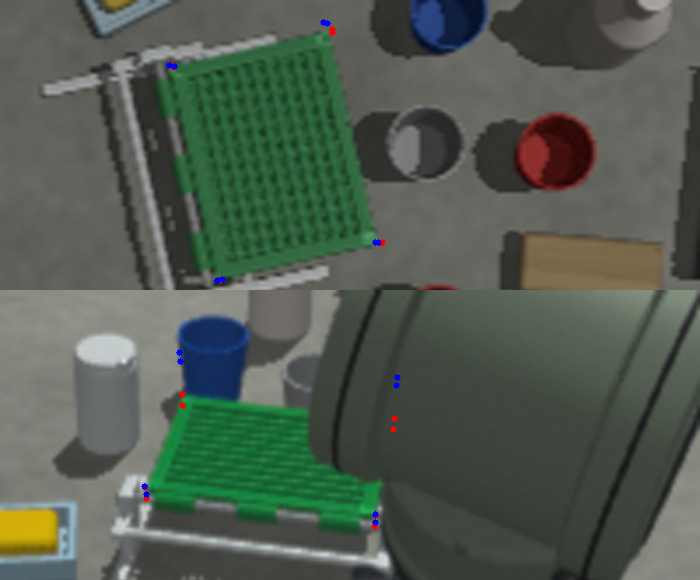

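The side view settles it: the leaf's far corner sits on the flat (3.14) prediction. I'll check the mug and jar against their first boxes, then hand in.

```bash
python3 - <<'E'
from h import *
arm.capture('top')
for l in('mug','jar','can','brush','bar_holder','dustpan','bottle'): print(l,[(round(r['conf'],2),[int(k) for k in r['bbox']]) for r in arm.regions_of(l,'top')[:1]])
s=arm.get_state();print(s['time'],s['ft_force'],abs(np.array(s['qd'])).max());print(arm.job_done())
E
```

```text
mug [(0.88, [142, 210, 181, 234])]
jar [(0.7, [169, 138, 196, 163])]
can [(0.62, [140, 208, 182, 236])]
brush [(0.67, [394, 217, 441, 237])]
bar_holder [(0.87, [261, 122, 298, 162])]
dustpan [(0.83, [448, 133, 517, 238])]
bottle [(0.72, [412, 142, 446, 169])]
18.45 [-0.2840363   1.11944825  0.26877175] 0.0037445757580438664
the job is handed in; nothing more can be done
None
```

The cup is out of the leaf's space and the leaf lies flat on the other side, ribs up. I handed the job in at about 18.5 s with the arm still and clear of everything.

- **Cup:** I pushed it upright along the ledge with both fingers. Its centre went from 125 mm to about 215 mm from the spine (192 mm needed), and it did not move after that.
- **Leaf:** I guided it over with shut fingers under its free edge, then pressed it onto the stop. The last press gave a 34 N reaction along z (about 37 N in all) on the fingertips, more than I intended.
- **Leaf angle, checks that disagreed:** The side view puts the visible far corner on the flat prediction (3.14 rad). The top-view fit preferred 2.8 rad, but that view barely separates the two angles. I relied on the side view and the stop contact.
- **Other things on the ledge:** The mug, jar, brush, bar holder, bottle and dustpan showed no movement beyond detection noise. In the final check the detector mistook the mug for the can. The can was where it started in the look before that, and it still stood upright in the last side picture.

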